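Open the guard of the wide test fixture

ROBOT

A 6-joint arm with a two-finger parallel gripper is mounted at the origin on the work surface. World frame = base frame: x ahead of the robot, y to its left, z up, the work surface at z = 0. Lengths are in m, angles in rad, forces in N, time in s.
With the tool pointing down it reaches from about 0.35 to 0.85 m from the base axis. Payload 8.1 kg.
Tool frame: the origin (TCP) lies at the centre of the arm's flange, where the gripper is bolted on; the fingertips stand 186 mm ahead of it and the grasp point (between the pads) lies 167 mm ahead of it; z points along the fingers, y is the line along which they close (so a half turn about z gives the same grasp; the last joint's range is limited). The gripper opens to 93 mm and grips with 3 to 60 N. Pads are 15 mm wide; open, the fingers measure 128 mm over their backs; the gripper's body (75 mm by 188 mm) begins 65 mm behind the grasp point.
Start: joints at [1.021, 0.13, 1.488, -0, 1.523, -0.085], TCP at [0.269, 0.536, 0.405] pointing down, gripper open.
Joint ranges: [-2.96, 2.96], [-0.89, 2.26], [0.02, 2.5], [-1.34, 4.48], [0, 2.73], [-2.66, 2.66]. Speed limits (rad/s): [2.39, 2.39, 2.79, 3.14, 3.14, 3.14].

INTERFACE

Orientations are given as a rotation vector (axis times angle).
In Python, from plant import robot gives the robot as it stands.
- The arm moves only by the tool apply_moves, never from a script. Its argument "series" is a list of rows, each a list of 2 entries, a list of its own where there are three numbers: the shift along the tool's x, y, z in mm, then the turn, a rotation vector about the tool's x, y, z in rad. A call has 1 to 12 rows; each row shifts and turns the commanded pose from where the row before left it, along the tool's axes as they then stand; what a row does not reach is not made up. A row lasts 1/12 s, in which the tool goes at most 41.7 mm and 7.16 degrees, less where a joint would pass 70% of its speed; a pose out of reach is approached as far as the arm can. A call is refused whole if a number of a shift passes 41.7 or a number of a turn 0.125, either way. A call with a gripper value outside its range is refused whole. "claw" is the opening, from 0 (shut) to 1 (fully open), set as the call begins (left out, the last holds). The fingers move at their own pace and stop on an object; "newtons" is the grip in N (left out, the last holds). Time passes only in rows, so rows that do not move let the fingers close. It gives the time, the measured TCP pose, the force, the opening and the grip force at its end, in the units of the state.
- robot.read_state(): the state, without advancing time (a new reading comes with each control period).
- robot.read_camera(name): name is "side" or "top"; returns (picture, depth): 480x640x3 uint8, blue, green, red; 480x640 float32, m along the optical axis (not along the pixel's ray), 0 where there is no reading.
- robot.calibration(name): a dict with "fx", "fy", "cx", "cy" (pixels), "extrinsics" (4x4, takes a point from world to camera coordinates). Camera axes: x right, y down, z forward; pixel columns grow to the right and rows downward; lengths in m; the calibration is good to about 2 mm. A picture is of the moment at which its call begins. calibration takes no time and is no camera call.
- robot.close_job(): hands the job in; it is judged then, once.
The state is a dict: "t": time; "q": joint angles; "dq": joint speeds; "joint_torque": joint torques, N m; "tool_pos": TCP position; "orientation": TCP orientation; "force": force on the tool from outside, world axes, zero at the start; "wrist_torque": the same for the moment, N m; "opening": finger opening in m; "gripper_force": force on a finger pad.
Only numpy, scipy, OpenCV 4.12 (cv2) and the standard library are available. Lean on these libraries where they do the work, as an engineer would, in place of code of your own. Each camera call takes 0.05 s, during which the arm holds its last target. There are 200 camera calls.

TASK

The test on the long terminal strip is finished and it has to come out. On the wider of the two test fixtures, swing the hinged guard up and back past upright until it lies open against its stop, and let go so that it stays open by itself. Leave the guard of the narrower fixture shut.

Things in the scene. Friction and masses are not known exactly. Their poses are not given: they have to be found in the camera images.
- wide_tongue (a point): grip point on the wider fixture's tongue: a flat black plastic tab, 24 mm wide (y), 12 thick, 60 long, standing out of the middle of the guard's front edge in the guard's plane. The point is at mid-thickness, 37 mm out from that edge, 145 mm from the hinge line; 62 mm above the bench when shut, free below and beside. Axes turn with the guard: x to the hinge, y along it, z out of its upper face
- wide_hinge (a point): middle of the wider fixture's hinge line, 62 mm up. Axes fixed to the fixture: y along the hinge line, z up, x level from tongue side to hinge side. Fixture: fixed open grey box 120 mm deep (x), 200 wide (y), 56 high, with a long white terminal strip inside; guard: aluminium-framed clear plate 110 x 200 x 8 mm, 0.2 to 0.4 kg. The other fixture is alike but 110 wide
- wide_guard (a joint): angle (rad) of the wider fixture's guard: 0 shut and level, 1.57 upright, 2.0 at its stop, leaning back away from the tongue side. The hinge turns freely: below about 1.57 the guard falls shut, beyond it falls back onto the stop and stays
- narrow_guard (a joint): angle of the narrower (110 mm wide) fixture's guard in rad, same meaning; shut at the start and to be left shut.

How it is judged:
By the outcome, as a careful person would: the job done as asked, in the order asked, and still so for the second after the job is handed in, with the robot touching nothing.
It also fails if it takes over 34 s, if anything falls off the work surface, if the arm or the gripper's body presses on something with over 40 N, if the wrist force passes 120 N, or if a joint passes its speed limit or range.

## Working session

There is one attempt and no reset: what is moved stays moved. The work goes in short steps, Python scripts to look and compute and a tool call to move; the robot and the scene stay as the last step left them, time stands still between calls to the robot, and variables do not carry over. Pictures are saved under pics/ and viewed, at most 10 in all, crops included, and the job is handed in when it is done.

Besides the shell and the picture viewer there is one more tool, called after "Emit:" as a command line: name --argument value ..., lists and objects as JSON in quotes. apply_moves: Moves the arm, as the interface text tells. Its arguments: {"type":"object","properties":{"series":{"type":"array"},"claw":{"type":"number"},"newtons":{"type":"number"}},"required":["series"]}

```bash
mkdir -p pics; ls
python3 - <<'E'
from plant import robot
import cv2,numpy as np
for n in("top","side"):
    p,d=robot.read_camera(n); cv2.imwrite(f"pics/{n}0.png",p); np.save(f"pics/{n}0.npy",d)
    c=robot.calibration(n); print(n,c["fx"],c["fy"],c["cx"],c["cy"]); print(np.round(c["extrinsics"],3).tolist())
s=robot.read_state();print({k:np.round(v,3).tolist() for k,v in s.items()})
E
```

```text
pics
top 499.23710130975303 499.23710130975303 313.3544986122775 242.4496785026574
[[0.02, -1.0, -0.002, -0.048], [-0.996, -0.019, -0.091, 0.539], [0.091, 0.004, -0.996, 0.917], [0.0, 0.0, 0.0, 1.0]]
side 495.1101916430415 495.1101916430415 323.6111840090836 246.4963332863614
[[0.967, -0.254, 0.01, -0.518], [-0.144, -0.581, -0.801, 0.138], [0.209, 0.774, -0.598, 0.745], [0.0, 0.0, 0.0, 1.0]]
{'t': 0.1, 'q': [1.021, 0.131, 1.489, 0.0, 1.523, -0.085], 'dq': [0.0, -0.001, -0.002, -0.001, 0.0, -0.002], 'joint_torque': [0.001, -56.134, -49.31, 0.077, 0.029, -0.0], 'tool_pos': [0.269, 0.536, 0.404], 'orientation': [-0.723, -3.057, 0.002], 'force': [-0.804, -0.248, -0.089], 'wrist_torque': [0.015, 0.015, 0.036], 'gripper_force': 0.0, 'opening': 0.093}
```

View pics/top0.png

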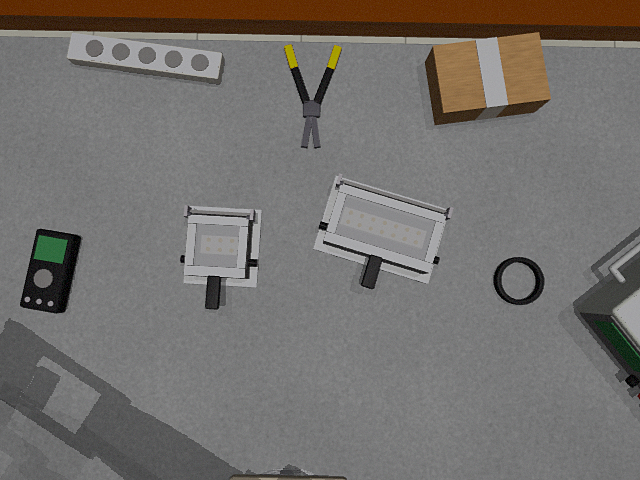

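View pics/side0.png

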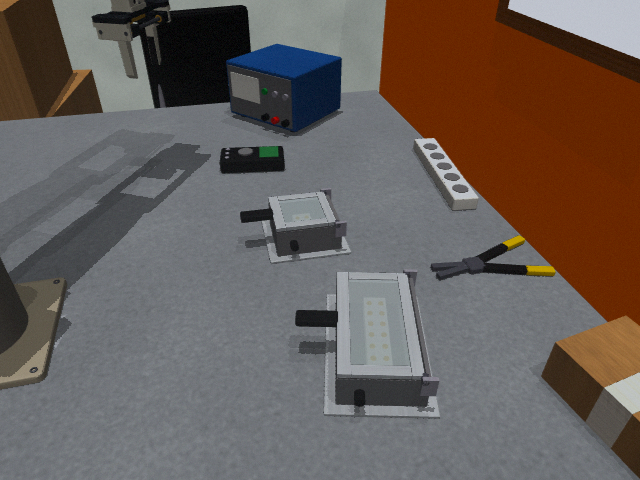

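Top view: the wide fixture is at about (385,235), its tongue at (371,272), and its hinge on the upper side from (338,182) to (449,212). The narrow one is at (222,247). In the side view both guards are shut and the tongues face the robot.

```bash
cat > h.py <<'E'
import numpy as np,cv2
from plant import robot
from scipy.spatial.transform import Rotation as R
def ray(n,uv,z):
    c=robot.calibration(n);E=np.array(c["extrinsics"]);u,v=uv
    d=E[:3,:3].T@np.array([(u-c["cx"])/c["fx"],(v-c["cy"])/c["fy"],1]);o=-E[:3,:3].T@E[:3,3]
    return o+d*(z-o[2])/d[2]
def cloud(n,D):
    c=robot.calibration(n);E=np.array(c["extrinsics"]);v,u=np.mgrid[:480,:640]
    P=np.stack([(u-c["cx"])/c["fx"]*D,(v-c["cy"])/c["fy"]*D,D],-1)
    return (P-E[:3,3])@E[:3,:3]
E
python3 - <<'E'
from h import *
p=cv2.imread("pics/top0.png");W=cloud("top",np.load("pics/top0.npy"))
g=p.max(2);m=np.zeros_like(g);m[252:295,350:392]=(g[252:295,350:392]<60)
n,l,st,ce=cv2.connectedComponentsWithStats(m);i=1+st[1:,4].argmax();print(st[i],ce[i])
r=cv2.minAreaRect(np.argwhere(l==i)[:,::-1].astype(np.float32));b=cv2.boxPoints(r)
print("tongue rect world z.068\n",np.round([ray("top",q,.068) for q in b],4),"centre",ray("top",r[0],.068))
print("depth z tongue",np.median(W[l==i],0))
sel=np.zeros_like(m,bool);sel[165:290,310:455]=1
sel&=(W[...,2]>.058)&(W[...,2]<.074)&(g>120)
q=W[sel][:,:2].astype(np.float32);r2=cv2.minAreaRect(q);print("guard",r2,np.round(cv2.boxPoints(r2),4),len(q))
E
```

```text
[352 252  40  37 513] [371.36452242 269.5711501 ]
tongue rect world z.068
 [[ 0.4712 -0.0915  0.068 ]
 [ 0.5275 -0.1094  0.068 ]
 [ 0.5057 -0.1791  0.068 ]
 [ 0.4496 -0.1608  0.068 ]] centre [ 0.48841605 -0.13523925  0.068     ]
depth z tongue [ 0.49054108 -0.14161076  0.06849361]
guard ((0.5739808678627014, -0.167995423078537), (0.2160024493932724, 0.1256297081708908), 74.01616668701172) [[ 0.4839 -0.2545]
 [ 0.6046 -0.2891]
 [ 0.6641 -0.0815]
 [ 0.5433 -0.0469]] 6604
```

Run:
```python
from h import *
p=cv2.imread("pics/top0.png");W=cloud("top",np.load("pics/top0.npy"));g=p.max(2)
a=np.radians(-16);ex=np.array([np.cos(a),np.sin(a)]);ey=np.array([-ex[1],ex[0]])
s=np.zeros_like(g,bool);s[240:300,340:400]=1
s&=(g<70)&(W[...,2]>.058)&(W[...,2]<.08)
# erode & biggest
n,l,st,ce=cv2.connectedComponentsWithStats(cv2.morphologyEx(s.astype(np.uint8),cv2.MORPH_OPEN,np.ones((7,7))));i=1+st[1:,4].argmax()
q=W[l==i];X=q[:,:2]@ex;Y=q[:,:2]@ey
print(st[i],"X",X.min(),X.max(),"Y",Y.min(),Y.max(),"z",np.median(q[:,2]))
r=cv2.minAreaRect(q[:,:2].astype(np.float32));print(r)
m=(W[...,2]>.05)&(W[...,2]<.074)&(g>140);m[:165]=0;m[290:]=0;m[:,:310]=0;m[:,455:]=0
Q=W[m][:,:2];print("guard X",np.percentile(Q@ex,[.5,2,98,99.5]),"Y",np.percentile(Q@ey,[.5,2,98,99.5]))
T=ex*(X.min()+.023)+ey*(Y.min()+Y.max())/2;print("grip",T,"hinge",T+.145*ex)
st=robot.read_state();Rt=R.from_rotvec(st["orientation"]).as_matrix();print(Rt.round(3))
for s in(1,-1):
    Y3=s*np.array([*ey,0]);Z=np.array([0,0,-1.]);G=np.stack([np.cross(Y3,Z),Y3,Z],1)
    print(R.from_matrix(Rt.T@G).as_rotvec())
print("shift tool mm",Rt.T@(np.array([*T,.33])-st["tool_pos"])*1e3)
```

```text
[363 256  18  32 423] X 0.47732107058751166 0.5362039198717106 Y -0.015366801511273715 0.008888120634204735 z 0.06903166440241224
((0.486243337392807, -0.14261116087436676), (0.024142500013113022, 0.05873022973537445), 75.10340118408203)
guard X [0.53601701 0.53741718 0.64363841 0.6544505 ] Y [-0.10719545 -0.10071701  0.09390975  0.0999427 ]
grip [ 0.4800466  -0.14102103] hinge [ 0.61942954 -0.18098845]
[[-0.894  0.448 -0.001]
 [ 0.448  0.894 -0.001]
 [ 0.    -0.002 -1.   ]]
[-0.00161307 -0.00033199 -0.18553575]
[-4.92101953e-04  2.39102617e-03  2.95605591e+00]
shift tool mm [-492.39933577 -510.5735055    74.53626456]
```

Emit:
apply_moves --series '[[[0,0,0],[0,0,-0.093]],[[0,0,0],[0,0,-0.093]],[[-19.5,-29.6,0],[0,0,0]],[[-19.5,-29.6,0],[0,0,0]],[[-19.5,-29.6,0],[0,0,0]],[[-19.5,-29.6,0],[0,0,0]],[[-19.5,-29.6,0],[0,0,0]],[[-19.5,-29.6,0],[0,0,0]],[[-19.5,-29.6,0],[0,0,0]],[[-19.5,-29.6,0],[0,0,0]],[[-19.5,-29.6,0],[0,0,0]],[[-19.5,-29.6,0],[0,0,0]]]' --claw 1 --newtons 10

```text
t: 1.1
tool_pos: [0.3749, 0.1965, 0.4044]
orientation: [-0.436, -3.111, 0.0]
force: [2.0, 0.2, 0.5]
opening: 0.093
gripper_force: 0.0
```

Emit:
apply_moves --series '[[[-19.5,-29.6,6],[0,0,0]],[[-19.5,-29.6,6],[0,0,0]],[[-19.5,-29.6,6],[0,0,0]],[[-19.5,-29.6,6],[0,0,0]],[[-19.5,-29.6,6],[0,0,0]],[[-19.5,-29.6,6],[0,0,0]],[[-19.5,-29.6,6],[0,0,0]],[[-19.5,-29.6,6],[0,0,0]],[[-19.5,-29.6,6],[0,0,0]],[[-19.5,-29.6,6],[0,0,0]],[[0,0,0],[0,0,0]],[[0,0,0],[0,0,0]]]'

```text
t: 2.1
tool_pos: [0.4807, -0.1416, 0.3435]
orientation: [-0.441, -3.108, -0.001]
force: [-0.3, 0.3, 0.4]
opening: 0.0928
gripper_force: 0.0
```

```bash
cat > look.py <<'E'
import sys
from h import *
s=robot.read_state();Rt=R.from_rotvec(s["orientation"]).as_matrix()
print(s["t"],s["tool_pos"],s["force"],s["opening"]);print(Rt.round(3))
for k in sys.argv[2:]:
    p,d=robot.read_camera(k);cv2.imwrite(f"pics/{k}{sys.argv[1]}.png",p)
T=np.array([.480,-.141,.062]);G=s["tool_pos"]+.167*Rt[:,2]
print("grip->target, tool mm",Rt.T@(T-G)*1e3)
E
python3 look.py 1 side top
```

```text
2.1 [ 0.48070356 -0.14164156  0.34350196] [-0.29262226  0.34857199  0.35443848] 0.09278834758390274
[[-0.96   0.278 -0.002]
 [ 0.278  0.961  0.001]
 [ 0.002  0.    -1.   ]]
grip->target, tool mm [  0.15221294   0.34276861 114.50332426]
```

View pics/side1.png

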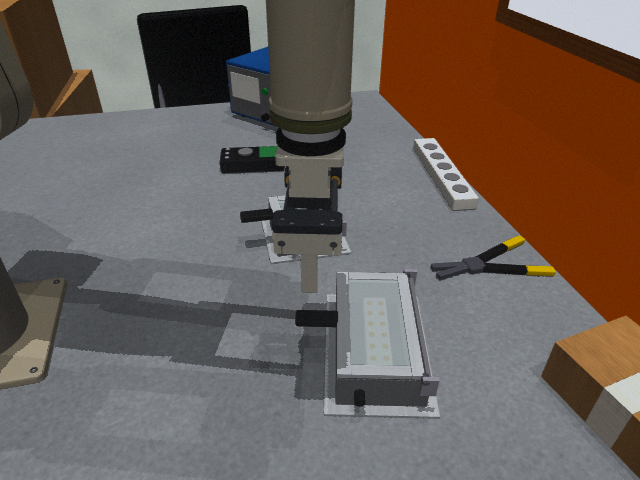

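The gripper sits above the tongue (tongue at about (316,318), finger at (309,275)), aligned. I'll go down and grip.

Emit:
apply_moves --series '[[[0,0,14],[0,0,0]],[[0,0,14],[0,0,0]],[[0,0,14],[0,0,0]],[[0,0,14],[0,0,0]],[[0,0,14],[0,0,0]],[[0,0,14],[0,0,0]],[[0,0,14],[0,0,0]],[[0,0,14],[0,0,0]],[[0,0,2],[0,0,0]],[[0,0,0],[0,0,0]],[[0,0,0],[0,0,0]]]'

```text
t: 3.12
tool_pos: [0.4812, -0.1394, 0.2316]
orientation: [0.435, 3.111, -0.0]
force: [0.6, -0.0, -0.1]
opening: 0.0929
gripper_force: 0.0
```

Emit:
apply_moves --series '[[[0,0,0],[0,0,0]],[[0,0,0],[0,0,0]],[[0,0,0],[0,0,0]],[[0,0,0],[0,0,0]],[[0,0,0],[0,0,0]],[[0,0,0],[0,0,0]],[[0,0,0],[0,0,0]],[[0,0,0],[0,0,0]],[[0,0,0],[0,0,0]],[[0,0,0],[0,0,0]],[[0,0,0],[0,0,0]],[[0,0,0],[0,0,0]]]' --claw 0 --newtons 12

```text
t: 4.12
tool_pos: [0.4807, -0.1408, 0.2307]
orientation: [-0.436, -3.111, 0.003]
force: [-2.4, -6.1, -0.5]
opening: 0.0236
gripper_force: 12.0
```

```bash
python3 look.py 2
python3 - <<'E'
import numpy as np
# arc in tool axes (tool x=-ex, z=down), tool kept vertical
t=np.linspace(0,1.92,25)
print(np.c_[t,-145*(1-np.cos(t)),-145*np.sin(t)].round(1).tolist())
print(np.diff(np.c_[-145*(1-np.cos(t)),-145*np.sin(t)],axis=0).round(1).tolist())
E
```

```text
4.1167 [ 0.48073317 -0.14084094  0.2306754 ] [-2.39271527 -6.10123844 -0.50828904] 0.023634769126058015
[[-0.961  0.275 -0.001]
 [ 0.275  0.961 -0.002]
 [ 0.    -0.002 -1.   ]]
grip->target, tool mm [ 0.64046826 -0.01734538  1.67585451]
[[0.0, -0.0, -0.0], [0.1, -0.5, -11.6], [0.2, -1.9, -23.1], [0.2, -4.2, -34.5], [0.3, -7.4, -45.6], [0.4, -11.4, -56.5], [0.5, -16.4, -67.0], [0.6, -22.1, -77.0], [0.6, -28.7, -86.6], [0.7, -36.0, -95.6], [0.8, -44.0, -104.0], [0.9, -52.6, -111.8], [1.0, -61.8, -118.8], [1.0, -71.6, -125.0], [1.1, -81.8, -130.5], [1.2, -92.5, -135.1], [1.3, -103.4, -138.9], [1.4, -114.7, -141.8], [1.4, -126.1, -143.8], [1.5, -137.6, -144.8], [1.6, -149.2, -144.9], [1.7, -160.8, -144.1], [1.8, -172.3, -142.4], [1.8, -183.6, -139.8], [1.9, -194.6, -136.2]]
[[-0.5, -11.6], [-1.4, -11.5], [-2.3, -11.4], [-3.2, -11.1], [-4.1, -10.9], [-4.9, -10.5], [-5.8, -10.1], [-6.5, -9.6], [-7.3, -9.0], [-8.0, -8.4], [-8.6, -7.7], [-9.2, -7.0], [-9.8, -6.3], [-10.2, -5.5], [-10.6, -4.6], [-11.0, -3.8], [-11.2, -2.9], [-11.4, -2.0], [-11.5, -1.1], [-11.6, -0.1], [-11.6, 0.8], [-11.5, 1.7], [-11.3, 2.6], [-11.0, 3.5]]
```

Emit:
apply_moves --series '[[[-0.5,0,-11.6],[0,0,0]],[[-1.4,0,-11.5],[0,0,0]],[[-2.3,0,-11.4],[0,0,0]],[[-3.2,0,-11.1],[0,0,0]],[[-4.1,0,-10.9],[0,0,0]],[[-4.9,0,-10.5],[0,0,0]]]' --newtons 8

```text
t: 4.62
tool_pos: [0.4963, -0.1453, 0.2979]
orientation: [-0.437, -3.11, 0.003]
force: [-0.7, -5.4, -2.6]
opening: 0.0241
gripper_force: 8.0
```

```bash
python3 look.py 3 side
```

```text
4.6167 [ 0.49631212 -0.1453446   0.29790871] [-0.74290153 -5.38964479 -2.56077436] 0.024063989622836148
[[-0.961  0.276 -0.002]
 [ 0.276  0.961 -0.001]
 [ 0.001 -0.002 -1.   ]]
grip->target, tool mm [16.6296928   0.10350313 68.92651768]
```

View pics/side3.png

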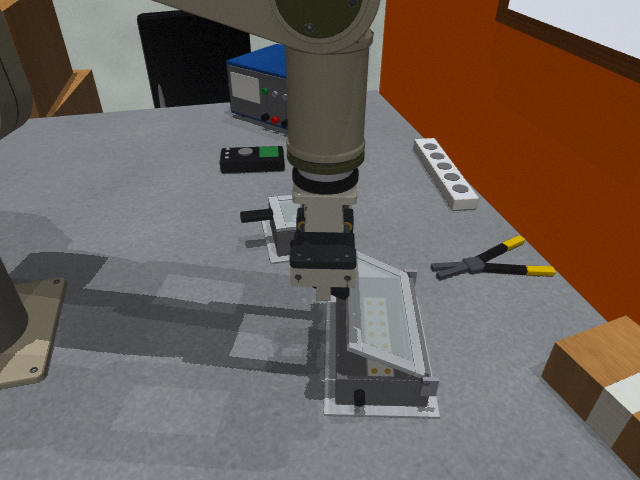

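The guard is rising with the tongue (front edge lifted at about (350,340)), and forces are small. I'll carry on along the arc.

Emit:
apply_moves --series '[[[-5.8,0,-10.1],[0,0,0]],[[-6.5,0,-9.6],[0,0,0]],[[-7.3,0,-9.0],[0,0,0]],[[-8.0,0,-8.4],[0,0,0]],[[-8.6,0,-7.7],[0,0,0]],[[-9.2,0,-7.0],[0,0,0]],[[-9.8,0,-6.3],[0,0,0]],[[-10.2,0,-5.5],[0,0,0]]]'

```text
t: 5.33
tool_pos: [0.5595, -0.1634, 0.3612]
orientation: [-0.437, -3.11, 0.002]
force: [-1.2, -4.6, -2.4]
opening: 0.0241
gripper_force: 8.0
```

```bash
python3 look.py 4 side
```

```text
5.3333 [ 0.55950922 -0.16342706  0.36120998] [-1.21442491 -4.60357149 -2.36772079] 0.024071678870669966
[[-0.961  0.276 -0.001]
 [ 0.276  0.961 -0.001]
 [ 0.001 -0.002 -1.   ]]
grip->target, tool mm [8.22882528e+01 1.08087364e-01 1.32299069e+02]
```

View pics/side4.png

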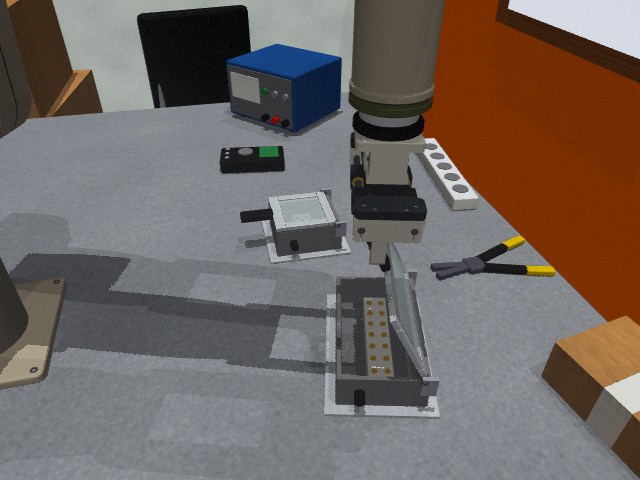

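The guard is at about 65° with its tongue still in the fingers at (385,262), and the narrow guard is shut. I'll continue past upright.

Emit:
apply_moves --series '[[[-10.6,0,-4.6],[0,0,0]],[[-11,0,-3.8],[0,0,0]],[[-11.2,0,-2.9],[0,0,0]],[[-11.4,0,-2],[0,0,0]],[[-11.5,0,-1.1],[0,0,0]],[[-11.6,0,-0.1],[0,0,0]],[[-11.6,0,0.8],[0,0,0]],[[-11.5,0,1.7],[0,0,0]],[[-11.3,0,2.6],[0,0,0]],[[-11,0,3.5],[0,0,0]],[[0,0,0],[0,0,0]],[[0,0,0],[0,0,0]]]'

```text
t: 6.38
tool_pos: [0.6683, -0.1945, 0.3671]
orientation: [0.437, 3.11, -0.002]
force: [-0.1, -4.8, 1.1]
opening: 0.0241
gripper_force: 8.0
```

```bash
python3 look.py 5 side
```

```text
6.3833 [ 0.66825729 -0.19447539  0.36706745] [-0.13932153 -4.78741311  1.14817815] 0.024073659043143722
[[-0.961  0.276  0.001]
 [ 0.276  0.961 -0.001]
 [-0.001 -0.001 -1.   ]]
grip->target, tool mm [ 1.95969982e+02 -1.76199492e-01  1.37897205e+02]
```

View pics/side5.png

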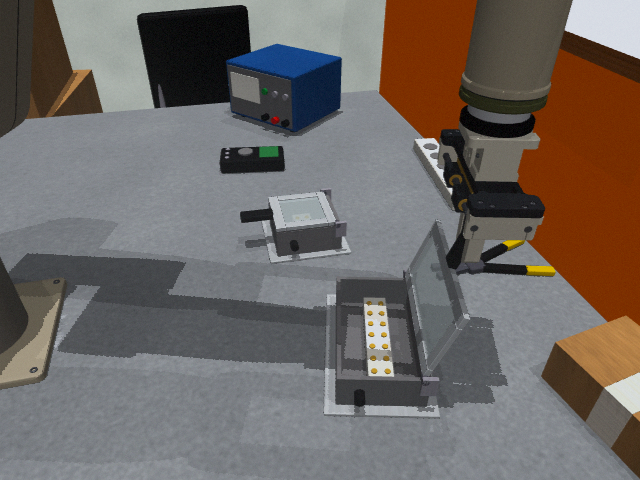

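The guard leans back past upright, close to its stop. I'll release it and back off upward.

Emit:
apply_moves --series '[[[0,0,0],[0,0,0]],[[0,0,0],[0,0,0]],[[0,0,0],[0,0,0]],[[0,0,0],[0,0,0]],[[0,0,0],[0,0,0]],[[0,0,0],[0,0,0]],[[0,0,0],[0,0,0]],[[0,0,0],[0,0,0]],[[0,0,0],[0,0,0]],[[0,0,0],[0,0,0]],[[0,0,0],[0,0,0]],[[0,0,0],[0,0,0]]]' --claw 1

```text
t: 7.43
tool_pos: [0.6679, -0.1937, 0.3673]
orientation: [-0.437, -3.111, 0.0]
force: [-0.2, -0.6, -0.8]
opening: 0.0928
gripper_force: 0.0
```

Emit:
apply_moves --series '[[[0,0,-12],[0,0,0]],[[0,0,-12],[0,0,0]],[[0,0,-12],[0,0,0]],[[0,0,-12],[0,0,0]],[[0,0,-12],[0,0,0]],[[0,0,-12],[0,0,0]],[[0,0,-12],[0,0,0]],[[0,0,-12],[0,0,0]],[[0,0,-12],[0,0,0]],[[0,0,0],[0,0,0]],[[0,0,0],[0,0,0]],[[0,0,0],[0,0,0]]]'

```text
t: 8.43
tool_pos: [0.6679, -0.1936, 0.4745]
orientation: [-0.436, -3.11, -0.0]
force: [0.4, -0.2, 0.1]
opening: 0.093
gripper_force: 0.0
```

```bash
python3 look.py 6 side
```

```text
8.4333 [ 0.66794235 -0.19364819  0.47450595] [ 0.44275181 -0.22499695  0.13603064] 0.09298021875686295
[[-0.961  0.275 -0.001]
 [ 0.275  0.961  0.   ]
 [ 0.001  0.    -1.   ]]
grip->target, tool mm [194.80972832  -1.13888419 245.67807425]
```

View pics/side6.png

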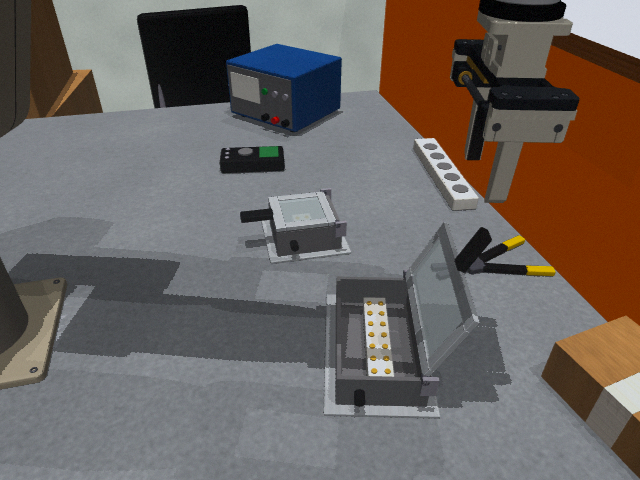

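The wide guard lies open on its stop, with its tongue free at (474,250). The gripper is clear above it and the narrow guard is shut, so I'll hand in.

```bash
python3 -c "
from plant import robot
print(robot.close_job())"
```

```text
the job is handed in; nothing more can be done
None
```

The wider fixture's guard is open against its stop and stays there by itself, the narrower fixture's guard is still shut, and the job was handed in at about 8.5 s with the gripper clear of everything.

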